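Load the vibratory deburring machine with sawn pieces

TASK

Load the deburring machine on the cart: swing its hood fully open by the bar handle, slide the thumb latch sideways so that the sprung tub cover pops up, and put every sawn steel piece lying on the cart (square tube and flat plates, two to four in all) into the tub. Then press the cover shut until its latch has snapped home, and close the hood fully. Leave the tools, cans and tin on the cart where they are.

Things in the scene. Friction and masses are not known exactly. Their poses are not given: they have to be found in the camera images.
- tub_mouth (a point): Centre of the tub's mouth in the flat deck of the deburring machine, a grey box 240 x 220 mm, 76 mm high, fixed on the left half of the cart. x: along the machine, away from the robot; y: left, towards the hinges of hood and cover; z up. The tub is 212 (x) by 124 (y) mm, straight-walled, rubber-lined, its floor 64 mm below this point: room for all the pieces, on one another or not.
- hood (a joint): Angle of the acoustic hood (rad): 0 shut, 1.9 fully open against its stop. It is a grey shell 240 x 220 x 54 mm with a clear window, standing on the deck, hinged along the machine's left long edge; it weighs about 0.6 kg and its hinge is damped. Below about 1.25 rad it sinks shut by its own weight, above that it falls open and stays.
- hood_hinge (a point): Point on the hood's hinge axis, half-way along the machine; the axis runs along x of tub_mouth, 111 mm to the left (y) of tub_mouth and 2 mm above it.
- hood_handle (a point): Centre of the hood's steel bar handle, 12 mm thick, 140 mm long, along x of tub_mouth, 45 mm off the hood's right wall (39 mm clear). Shut, it lies 265 mm right of the hood hinge and 28 mm above it, 27 mm below the hood's top; it swings on a 266 mm radius, at most 0.345 m above the cart. It can be held from straight above all the way, turning between the fingers.
- cover (a joint): Angle of the tub cover (rad): 0 shut, 1.66 (just past upright) against its stop. A steel plate 218 x 136 x 8 mm on the deck over the tub's mouth, under the hood, hinged along its left long edge. A spring lifts it to its stop when the latch lets go and holds it there; pressing it down takes about 3 N, in the last 12 mm up to 8 N, as it pushes the latch's bevelled tongue aside.
- cover_hinge (a point): Point on the cover's hinge axis, half-way along it; the axis runs along x of tub_mouth, 74 mm to the left of tub_mouth and 4 mm above it.
- cover_edge (a point): Middle of the cover's free edge, on its upper (outer) face: 139 mm from the hinge axis and 4 mm outward of the cover's mid-plane.
- latch (a joint): Travel of the thumb latch (m): 0 home, 0.016 fully slid. It slides along +x of tub_mouth (away from the robot) against a spring of 1.4 to 3.4 N and springs back home by itself. Its tongue lets the shut cover go once it is slid 8 mm or more; when the cover is pressed down the tongue gives way and snaps home over it.
- latch_thumb (a point): Centre of the latch's black thumb piece, a block 16 (x) x 16 (y) x 17 (z) mm its top 24 mm above the deck, on the deck to the right of the cover's free edge: 92 mm to the right of tub_mouth and, with the latch home, 12 mm further along x.
- tube_mid (a point): Centre of a sawn square steel tube, plain grey, 40 x 120 x 40 mm; y is its long axis (level at the start). It lies on the right half of the cart; after a fall any side may be up. May be absent.
- plate1_mid (a point): Centre of a sawn flat steel plate, plain grey, 50 (x) x 70 (y) x 12 (z) mm; z is its thickness (upright at the start: it lies flat on the cart). May be absent.
- plate2_mid (a point): Centre of a second, like plate. May be absent.
- plate3_mid (a point): Centre of a third, like plate. May be absent.
- can_grey: Grey-labelled aerosol can, 67 mm wide, 217 mm tall, at the back right; origin under its centre. To be left alone.
- can_white: White aerosol can, 67 mm wide, 225 mm tall, next to it; origin under its centre. To be left alone.
- brush_tin: Open tin, 76 mm wide, 107 mm tall, at the back; origin under its centre. To be left alone.
- wrench_13: Combination wrench 26 x 182 x 9 mm along the cart's right lip; y is its long axis, origin under its middle. To be left alone.
- cold_chisel: Cold chisel 19 x 163 x 18 mm by the near lip; y is its long axis, origin under its middle. To be left alone.
- tape_measure: Tape measure 36 x 76 x 66 mm in the near right corner; origin under its middle. To be left alone.

How it is judged:
On the way, in this order (a step that is already met when the one before it is completed fails the run):
1. the hood is swung fully open (value of joint hood above 1.7 rad), for 0.2 s.
2. the latch has let the tub cover spring up (value of joint cover above 1.3 rad), for 0.2 s.
3. every sawn piece is in the tub, with cover and hood open (x of tube_mid in the frame of tub_mouth between -0.104 and 0.104 m and y of tube_mid in the frame of tub_mouth between -0.062 and 0.062 m and z of each of tube_mid, plate1_mid, plate2_mid, plate3_mid in the frame of tub_mouth below -0.005 m and x of plate1_mid in the frame of tub_mouth between -0.104 and 0.104 m and y of plate1_mid in the frame of tub_mouth between -0.062 and 0.062 m and x of plate2_mid in the frame of tub_mouth between -0.104 and 0.104 m and y of plate2_mid in the frame of tub_mouth between -0.062 and 0.062 m and x of plate3_mid in the frame of tub_mouth between -0.104 and 0.104 m and y of plate3_mid in the frame of tub_mouth between -0.062 and 0.062 m and value of joint cover above 1 rad and value of joint hood above 1.2 rad), for 0.2 s.
4. the cover is shut and the latch has snapped home (value of joint cover below 0.03 rad and value of joint latch below 0.003 m), for 0.2 s.
5. the hood is closed (value of joint hood below 0.04 rad), for 0.2 s.
At the end, for the whole second after the job is handed in: Every sawn piece present has its centre inside the tub below the mouth; the cover is shut (within 0.03 rad) with the latch home (within 3 mm); the hood is closed (within 0.04 rad) (all of step 4 and x of tube_mid in the frame of tub_mouth between -0.104 and 0.104 m and y of tube_mid in the frame of tub_mouth between -0.062 and 0.062 m and z of each of tube_mid, plate1_mid, plate2_mid, plate3_mid in the frame of tub_mouth below -0.005 m and x of plate1_mid in the frame of tub_mouth between -0.104 and 0.104 m and y of plate1_mid in the frame of tub_mouth between -0.062 and 0.062 m and x of plate2_mid in the frame of tub_mouth between -0.104 and 0.104 m and y of plate2_mid in the frame of tub_mouth between -0.062 and 0.062 m and x of plate3_mid in the frame of tub_mouth between -0.104 and 0.104 m and y of plate3_mid in the frame of tub_mouth between -0.062 and 0.062 m and value of joint hood below 0.04 rad); the robot touches nothing.
It fails at once if a tool, can or tin on the cart is moved by more than 4 cm (distance of any of can_grey, can_white, brush_tin, wrench_13, cold_chisel, tape_measure from where it was at the start of the episode above 0.04 m).
Of tube, plate1, plate2, plate3 only 2 to 4 are there at a start; the rules pass over those that are not, and their reading is None.
At some moment in a run one of tube, plate1, plate2, plate3 may be knocked a few centimetres aside while the robot is not near it.
Once in a run the grip may slacken for a moment while it holds something.
It also fails if it takes over 210 s, if anything falls off the work surface, if the arm or the gripper's body presses on something with over 40 N, if the wrist force passes 120 N, or if a joint passes its speed limit or range.

ROBOT

A 6-joint arm with a two-finger parallel gripper is mounted at the origin on a cart in front of the work surface, level with it; the furniture and walls round the work are solid. World frame = base frame: x ahead of the robot, y to its left, z up, the work surface at z = 0. Lengths are in m, angles in rad, forces in N, time in s.
With the tool pointing down it reaches from about 0.275 to 1 m from the base axis. Payload 8.4 kg.
Tool frame: the origin (TCP) lies on the centre line of the jaws, within the pads' length; the fingertips stand 17 mm ahead of it and the grasp point (between the pads) lies 2 mm behind it (bot.tcp_to_tips is the z of the fingertips in the tool frame, in m); z points along the fingers, y is the line along which they close (so a half turn about z gives the same grasp; the last joint's range is limited). The gripper opens to 85 mm and grips with 20 to 120 N. Pads are 22 mm wide; open, the fingers measure 114 mm over their backs; the gripper's body (76 mm by 85 mm) begins 54 mm behind the grasp point. The pads swing forward as they close: fully open they stand 13 mm farther back than shut.
Start: joints at [-1.21, 0.353, 1.633, -0, 1.155, -0.002], TCP at [0.222, -0.584, 0.248] pointing down, gripper open.
Joint ranges: [-2.63, 2.63], [-0.92, 2.1], [0.06, 2.66], [-1.3, 4.44], [0, 2.69], [-3.02, 3.02]. Speed limits (rad/s): [2.22, 2.22, 2.79, 3.14, 3.14, 3.14].

INTERFACE

Orientations are given as a unit quaternion [x, y, z, w].
In Python, from workcell import bot, hand, kinematics, get_obs, vision, hand_in gives the robot as it stands. The module is installed in compiled form; this text tells all that it offers. Calls block until the motion is done:
- bot.reach(position, orientation): joint-space move of the TCP to a pose.
- bot.servo_line(position, ori=None, velocity=0.15): straight line of the TCP; ori=None keeps the orientation; velocity is the mean speed in m/s.
- bot.goto_joints(angles): joint-space move.
- hand.move_gripper(opening, strength=None): finger opening in m; strength is the grip in N (None keeps the last); returns when the fingers have stopped.
- bot.dwell(seconds).
- kinematics.solve_ik(position, orientation): joint angles nearest the present ones, or None.
- get_obs(): the state.
- vision.read_camera(name): name is "scene" or "top"; returns a dict with "frame" (480x640x3 uint8, red, green, blue), "intrinsics" (3x3 intrinsics, pixels), "dist" ([k1, k2, p1, p2, k3] as OpenCV has them; the pictures are not rectified), "view" (4x4, takes a point from world to camera coordinates). Camera axes: x right, y down, z forward; pixel columns grow to the right and rows downward; lengths in m; the calibration is good to about 2 mm. A picture is of the moment at which its call begins. There is no depth.
A pose or a line that the arm cannot do raises bot.IKError and nothing moves.
- hand_in(): hands the job in; it is judged then, once.
The state is a dict: "time_s": time; "joint_pos": joint angles; "joint_vel": joint speeds; "joint_efforts": joint torques, N m; "position": TCP position; "orientation": TCP orientation; "wrist_force": force on the tool from outside, world axes, zero at the start; "ft_torque": the same for the moment, N m; "gripper_width": finger opening in m; "grip_force": force on a finger pad.
Only numpy, scipy, OpenCV 4.12 (cv2) and the standard library are available. Lean on these libraries where they do the work, as an engineer would, in place of code of your own. Each camera call takes 0.05 s, during which the arm holds its last target. There are 200 camera calls.

## Working session

There is one attempt and no reset: what is moved stays moved. The work goes in short steps, each a Python script; the robot and the scene stay as the last script left them, time stands still between calls to the robot, and variables do not carry over. Pictures are saved under pics/ and viewed, at most 14 in all, crops included, and the job is handed in when it is done.

```bash
mkdir -p pics; ls; python3 - <<'E'
from workcell import bot, hand, kinematics, get_obs, vision
import cv2
for n in ("scene","top"):
    c=vision.read_camera(n); cv2.imwrite(f"pics/{n}0.png",c["frame"][:,:,::-1]); print(n,c["intrinsics"].tolist(),c["dist"],c["view"].round(4).tolist())
o=get_obs(); print(o); print(bot.tcp_to_tips)
E
```

```text
pics
scene [[542.9733876224711, 0.0, 315.6763514705697], [0.0, 542.9733876224711, 244.40578782019722], [0.0, 0.0, 1.0]] [0.01520011 0.         0.         0.         0.        ] [[-0.8024, -0.5968, -0.003, 0.4461], [-0.4522, 0.6112, -0.6496, 0.2832], [0.3895, -0.5199, -0.7602, 1.0151], [0.0, 0.0, 0.0, 1.0]]
top [[520.7042493327085, 0.0, 322.82474723693196], [0.0, 520.7042493327085, 235.87585202634259], [0.0, 0.0, 1.0]] [-0.04382141  0.          0.          0.          0.        ] [[-0.0266, -0.9995, 0.0167, 0.023], [-0.9905, 0.0241, -0.1351, 0.5824], [0.1346, -0.0202, -0.9907, 1.1066], [0.0, 0.0, 0.0, 1.0]]
{'time_s': 0.1, 'joint_pos': array([-1.21041200e+00,  3.53608093e-01,  1.63406441e+00,  2.07188304e-05,
        1.15526548e+00, -2.42169304e-03]), 'joint_vel': array([ 0.00146497, -0.00064922, -0.00169068, -0.00148929, -0.0006603 ,
       -0.00018463]), 'joint_efforts': array([ 2.59470708e-04, -6.06354976e+01, -3.42815995e+01, -9.77467698e-05,
        4.13676171e-03,  1.73000046e-05]), 'position': array([ 0.22165276, -0.58391413,  0.24761654]), 'orientation': array([ 9.83592078e-01,  1.80405577e-01, -1.10429052e-04, -6.63606517e-04]), 'wrist_force': array([-0.64296909,  0.04540545, -0.86171484]), 'ft_torque': array([-0.02410421,  0.01075059, -0.04227767]), 'grip_force': 0.0, 'gripper_width': 0.08532476848489441}
0.017
```

View pics/scene0.png

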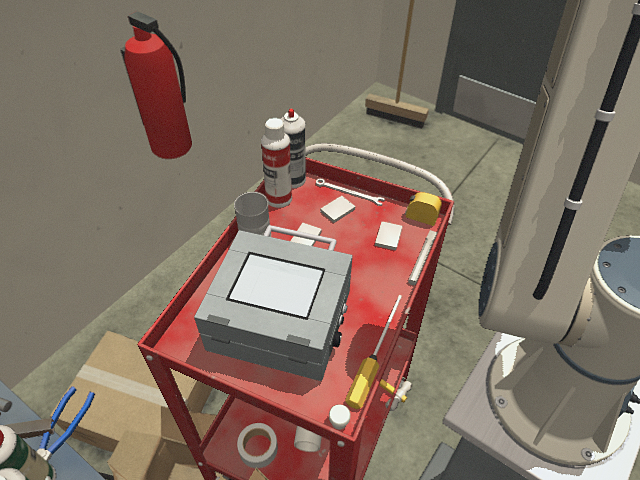

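View pics/top0.png

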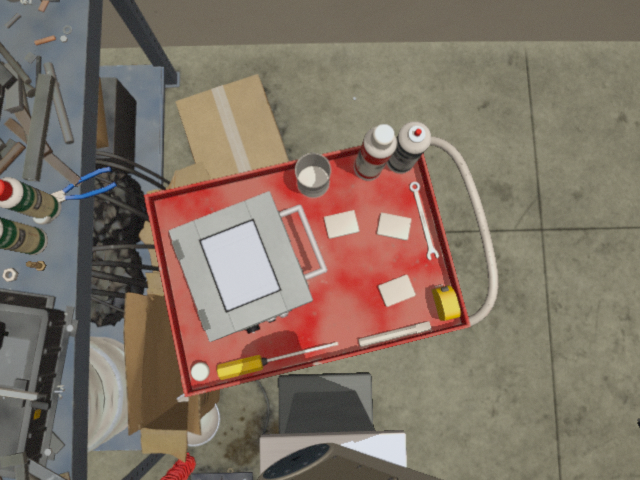

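Top view: hood corners about (172,233), (277,195), (312,300), (207,338). The handle runs from (300,210) to (325,270). There are three plates at (341,224), (394,226) and (397,291), and no tube. I'll refine the edges with segmentation and a zoomed crop.

```bash
cat > h.py <<'E'
import numpy as np, cv2
from scipy.spatial.transform import Rotation as R
from workcell import bot, hand, kinematics, get_obs, vision
def cam(n,name=None):
    c=vision.read_camera(n)
    if name: cv2.imwrite(f"pics/{name}.png",c["frame"][:,:,::-1])
    return c
def ray(c,px):
    u=cv2.undistortPoints(np.float64(px).reshape(-1,1,2),c["intrinsics"],c["dist"]).reshape(-1,2)
    V=c["view"]; d=np.c_[u,np.ones(len(u))]@V[:3,:3]; o=-V[:3,:3].T@V[:3,3]
    return o,d
def at_z(c,px,z):
    o,d=ray(c,px); return o+d*((z-o[2])/d[:,2])[:,None]
def proj(c,P):
    V=c["view"]; return cv2.projectPoints(np.float64(P).reshape(-1,3),cv2.Rodrigues(V[:3,:3])[0],V[:3,3],c["intrinsics"],c["dist"])[0].reshape(-1,2)
def plates(c,zt=0.012):
    f=c["frame"].astype(int); hsv=cv2.cvtColor(c["frame"],cv2.COLOR_RGB2HSV)
    m=((hsv[:,:,1]<70)&(hsv[:,:,2]>120)).astype(np.uint8)
    out=[]
    for k in cv2.findContours(m,cv2.RETR_EXTERNAL,cv2.CHAIN_APPROX_NONE)[0]:
        if len(k)<40: continue
        r0=cv2.minAreaRect(k); 
        W=at_z(c,k.reshape(-1,2),zt)[:,:2]
        r=cv2.minAreaRect((W*1000).astype(np.float32)); s=sorted(r[1])
        if 40<s[0]<65 and 55<s[1]<90:
            b=cv2.boxPoints(r); e=[b[1]-b[0],b[2]-b[1]]; e=max(e,key=np.linalg.norm)
            out.append((np.array(r[0])/1000,np.arctan2(e[1],e[0])%np.pi,s,r0[0]))
    return out
def pose(yaw): # tool down, tool y (closing) axis at angle yaw in world xy
    y=np.array([np.cos(yaw),np.sin(yaw),0]);z=np.array([0,0,-1.]);return R.from_matrix(np.c_[np.cross(y,z),y,z]).as_quat()
E
python3 - <<'E'
from h import *
c=cam("top")
for p in plates(c): print([np.round(np.array(v,float),3).tolist() for v in p])
cv2.imwrite("pics/crop1.png",cv2.resize(c["frame"][185:345,160:340,::-1],None,fx=4,fy=3.75 if 0 else 3.7,interpolation=cv2.INTER_CUBIC)[:600])
s=cam("scene")
cv2.imwrite("pics/crop2.png",cv2.resize(s["frame"][220:385,190:370,::-1],None,fx=3.6,fy=3.6,interpolation=cv2.INTER_CUBIC))
E
```

```text
[[0.241, 0.19], 1.564, [53.127, 65.04], [243.0, 395.5]]
[[0.46, -0.154], 1.917, [50.593, 71.183], [396.517, 290.293]]
[[0.605, -0.154], 1.347, [51.483, 71.674], [393.808, 225.962]]
[[0.613, -0.035], 1.769, [51.11, 71.507], [341.337, 223.961]]
```

View pics/crop1.png

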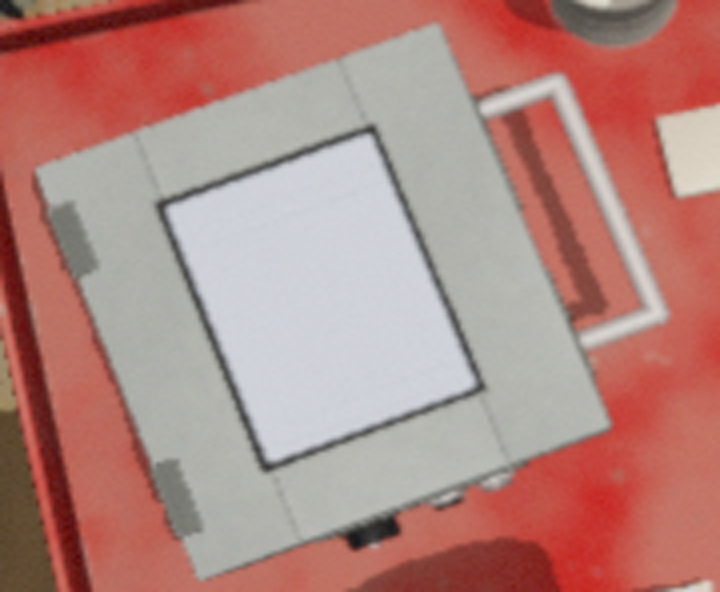

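View pics/crop2.png

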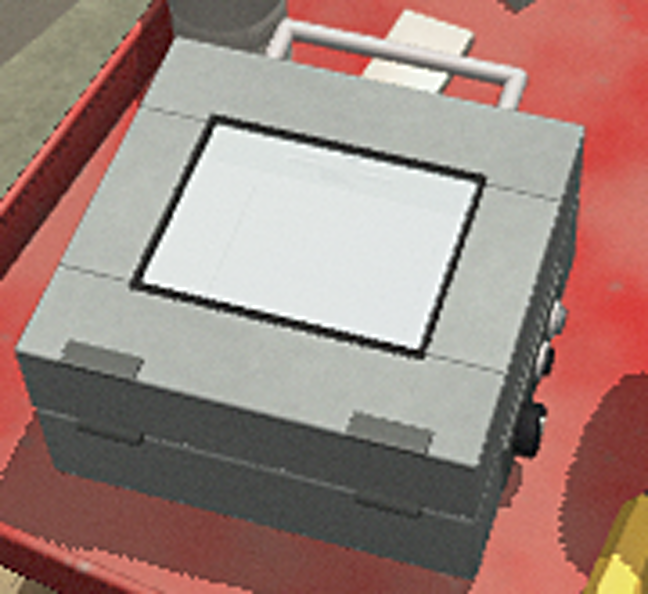

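```bash
cat > fit.py <<'E'
from h import *
from scipy.optimize import least_squares
a=(np.array([[35,170],[440,25],[610,427],[200,580]])+.5)/[4,3.7]-.5+[160,185]
b=(np.array([[18,350],[180,38],[583,127],[475,467]])+.5)/3.6-.5+[190,220]
ha=(np.array([[560,85],[655,312]])+.5)/[4,3.7]-.5+[160,185]   # handle far/near ends (bar centre)
c=cam("top"); s=cam("scene")
L=np.array([[.12,.111,.133-.076],[.12,-.109,.057],[-.12,-.109,.057],[-.12,.111,.057]])
def W(p,L): 
    q=np.c_[L[:,0]*np.cos(p[2])-L[:,1]*np.sin(p[2])+p[0],L[:,0]*np.sin(p[2])+L[:,1]*np.cos(p[2])+p[1],L[:,2]+.076]; return q
f=lambda p:np.r_[(proj(c,W(p,L))-a).ravel(),(proj(s,W(p,L))-b).ravel()]
for g in (f,lambda p:f(p)[:8],lambda p:f(p)[8:]):
    r=least_squares(g,[.5,.2,.3]); print(r.x.round(4),f(r.x).round(1))
p=least_squares(f,[.5,.2,.3]).x
print("handle",W(p,np.array([[0,-.154,.030]])), "handle top meas",at_z(c,ha,.106).round(4),"pred",W(p,np.array([[.07,-.154,.03],[-.07,-.154,.03]])).round(4))
E
python3 fit.py
```

```text
[0.5145 0.1776 0.3553] [-0.9  0.  -0.5 -0.3  0.6  1.  -1.   1.5 -1.3 -0.9 -1.  -1.5  1.  -1.1
  0.5 -0.4]
[0.5157 0.1767 0.3554] [-0.4 -0.5 -0.1 -0.9  1.   0.4 -0.5  0.9 -1.4 -1.5 -1.2 -2.   0.8 -1.7
  0.2 -1.1]
[0.5131 0.1789 0.3549] [-1.5  0.7 -1.   0.4 -0.1  1.8 -1.6  2.3 -1.2 -0.  -0.8 -0.9  1.3 -0.4
  0.7  0.6]
handle [[0.56809084 0.03324946 0.106     ]] handle top meas [[0.6344 0.0563 0.106 ]
 [0.5052 0.0102 0.106 ]] pred [[0.6337 0.0576 0.106 ]
 [0.5025 0.0089 0.106 ]]
```

```bash
cat >> h.py <<'E'
M=np.array([.5145,.1776,.076]); YAW=.3553
def loc(x,y,z):
    c,s=np.cos(YAW),np.sin(YAW); return M+[c*x-s*y,s*x+c*y,z]
QY=YAW-np.pi/2 # closing axis along machine y
def hpos(th,dz=-.002): # handle arc
    a=np.arctan2(.028,.265)+th; return loc(0,.111-.2665*np.cos(a),.002+.2665*np.sin(a)+dz)
def F(): return get_obs()["wrist_force"]
def st(): o=get_obs(); print("t%.1f"%o["time_s"],o["position"].round(4),"F",o["wrist_force"].round(1),"w%.4f g%.1f"%(o["gripper_width"],o["grip_force"]))
def guard(target,step=.002,lim=5,v=.04):
    """step straight to target until force changes by lim; returns True on contact"""
    f0=F(); p=get_obs()["position"]; d=np.array(target)-p; n=max(1,int(np.ceil(np.linalg.norm(d)/step)))
    for i in range(1,n+1):
        bot.servo_line(p+d*i/n,velocity=v)
        if np.linalg.norm(F()-f0)>lim: return True
    return False
E
python3 - <<'E'
from h import *
for y in (QY,QY+np.pi): 
    for p in (hpos(0),hpos(1),hpos(1.88),loc(0,-.1,.03)): 
        q=kinematics.solve_ik(p,pose(y)); print(None if q is None else np.round(q,2))
y=QY
q=[kinematics.solve_ik(hpos(0),pose(a)) for a in (QY,QY+np.pi)]
y=min((a for a,b in zip((QY,QY+np.pi),q) if b is not None),key=lambda a:abs(kinematics.solve_ik(hpos(0),pose(a))[5]))
print("yaw",y)
p=hpos(0)
hand.move_gripper(.04)
bot.reach(p+[0,0,.15],pose(y)); st()
print(guard(p,step=.01,v=.08)); st()
hand.move_gripper(0,60); st()
cam("top","h1")
E
```

```text
[ 0.06  0.44  1.87 -0.    0.83  1.27]
[ 0.31  0.17  1.73 -0.    1.24  1.53]
[ 0.71  0.23  1.65 -0.    1.27  1.93]
[ 0.15  0.42  1.9  -0.    0.82  1.36]
[ 0.06  0.44  1.87 -0.    0.83 -1.87]
[ 0.31  0.17  1.73 -0.    1.24 -1.61]
[ 0.71  0.23  1.65 -0.    1.27 -1.21]
[ 0.15  0.42  1.9  -0.    0.82 -1.78]
yaw -1.2154963267948966
t3.3 [0.5682 0.0324 0.254 ] F [0.1 0.3 0.4] w0.0402 g0.0
False
t7.6 [0.5678 0.0332 0.1035] F [ 0.4 -0.2  0.7] w0.0396 g0.0
t8.0 [0.5675 0.0346 0.1043] F [-3.1  8.9  2.2] w0.0099 g58.4
```

```bash
python3 - <<'E'
from h import *
for th in np.linspace(.1,1.85,15):
    bot.servo_line(hpos(th),velocity=.12)
    f=F()
    if np.linalg.norm(f)>35 : print("force",th,f); break
st()
hand.move_gripper(.04); p=get_obs()["position"]
bot.servo_line(p+[0,0,.06],velocity=.15)
bot.reach(loc(-.02,-.2,.2),pose(QY)); st()
cam("top","h2"); c=cam("scene","h3")
E
```

```text
t14.3 [0.4403 0.3762 0.323 ] F [-5.4  0.8  4.1] w0.0096 g67.9
t16.9 [ 0.5655 -0.016   0.2762] F [-1.4  0.2 -0.9] w0.0399 g0.0
```

View pics/h3.png

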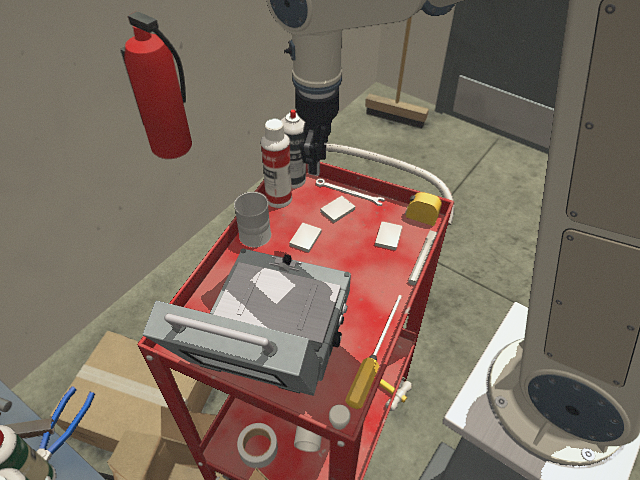

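View pics/h2.png

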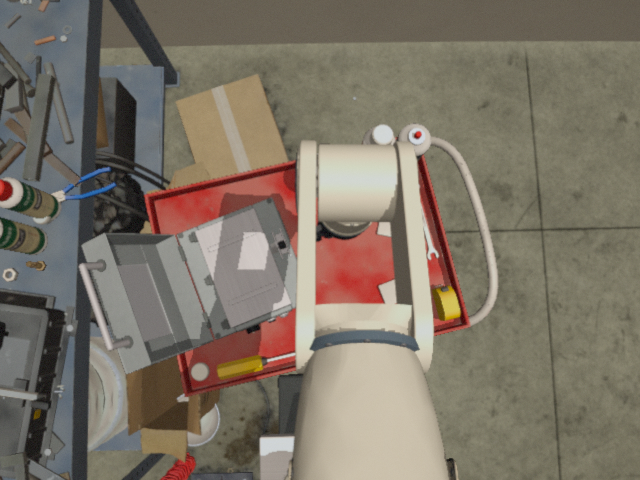

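Hood fully open. The thumb piece shows at (281,244) in top and (287,258) in scene. Three plates, no tube. Next, the latch.

```bash
python3 - <<'E'
from h import *
c=cam("top"); s=cam("scene"); P=loc(.012,-.092,.024)
print("thumb pred",proj(c,P),proj(s,P))
t=np.radians(20); ym=np.array([-np.sin(YAW),np.cos(YAW),0])
q=(R.from_rotvec(np.array([np.cos(YAW),np.sin(YAW),0])*t)*R.from_quat(pose(QY))).as_quat()
z=R.from_quat(q).apply([0,0,1]); print("tool z",z, "dot ym",z@ym, kinematics.solve_ik(loc(-.02,-.1,.03),q))
hand.move_gripper(0,40)
tip=lambda x,y,zz: loc(x,y,zz)-z*.017
bot.reach(tip(-.02,-.100,.08),q); st()
print(guard(tip(-.02,-.100,.011),lim=4)); st()
o=get_obs()["position"]
f0=F()
for d in np.arange(.004,.034,.002):
    bot.servo_line(o+d*np.array([np.cos(YAW),np.sin(YAW),0]),velocity=.04)
    f=F()-f0; fx=f[0]*np.cos(YAW)+f[1]*np.sin(YAW); print("%.3f %.1f"%(d,fx),end=" ")
    if fx<-12: break
bot.dwell(.8); cam("scene","l1")
bot.servo_line(o,velocity=.08); bot.servo_line(tip(-.02,-.16,.15),velocity=.15); st()
bot.dwell(.5); cam("scene","l2")
E
```

```text
thumb pred [[281.57992382 244.89565482]] [[286.86862992 256.3875168 ]]
tool z [-0.11897911  0.32065831 -0.93969262] dot ym 0.34202014332566866 [-0.05098797  0.47173051  1.87513242  0.3895425   0.97427449  0.91479059]
t18.1 [0.5332 0.0708 0.1723] F [-0.6 -0.1 -0.2] w0.0000 g0.0
False
t26.9 [0.5325 0.0714 0.1028] F [ 0.8  0.7 -0.6] w0.0000 g0.0
0.004 -1.6 0.006 -1.4 0.008 -0.6 0.010 -0.8 0.012 -1.8 0.014 -1.5 0.016 -2.5 0.018 -3.4 0.020 -1.9 0.022 -3.8 0.024 -2.8 0.026 -3.4 0.028 -4.2 0.030 -3.5 0.032 -6.9 t33.2 [0.5529 0.0154 0.2412] F [-0.8  0.5 -0.4] w-0.0000 g0.0
```

View pics/l2.png

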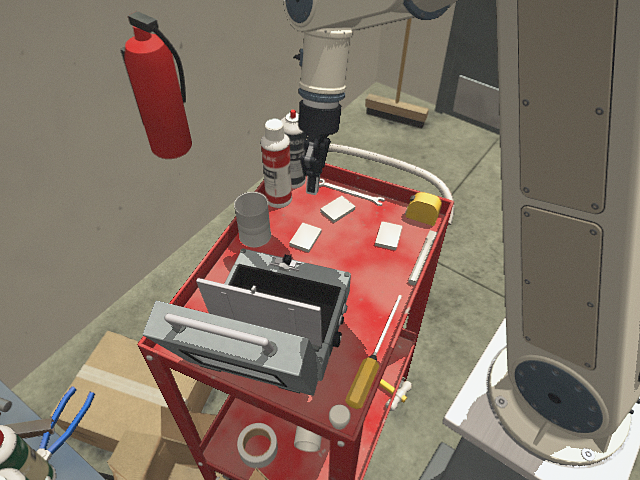

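The cover is up, with its edge from (200,283) to (322,320), and the plates haven't moved. Before grasping I'll check can clearance, then take plate A.

```bash
cat >> h.py <<'E'
def bestyaw(p,yaw):
    o=[]
    for k in (0,np.pi):
        q=kinematics.solve_ik(p,pose(yaw+k))
        if q is not None: o.append((abs(q[5]-get_obs()["joint_pos"][5]),yaw+k))
    return min(o)[1]
def pick(xy,long):
    y=bestyaw(np.r_[xy,.1],long-np.pi/2)
    hand.move_gripper(.064,60)
    bot.reach(np.r_[xy,.16],pose(y)); bot.servo_line(np.r_[xy,.04],velocity=.15)
    hit=guard(np.r_[xy,.004],lim=4); z=get_obs()["position"][2]; print("hit",hit,"z%.4f"%z)
    bot.servo_line(np.r_[xy,z+.004],velocity=.05)
    hand.move_gripper(0,60); st()
    bot.servo_line(np.r_[xy,.17],velocity=.15); st()
    return get_obs()["gripper_width"]>.04
def place(x,y=0,depth=.035):
    yw=bestyaw(loc(x,y,.05),YAW)
    bot.reach(loc(x,y,.10),pose(yw)); st()
    if get_obs()["gripper_width"]<.04: print("LOST"); return False
    hit=guard(loc(x,y,-depth+.017),step=.008,lim=8,v=.1); st()
    hand.move_gripper(.062); bot.servo_line(loc(x,y,.10),velocity=.2); return True
def look(name):
    c=cam("top",name)
    for p in plates(c): print([np.round(np.array(v,float),3).tolist() for v in p])
E
python3 - <<'E'
from h import *
c=cam("top"); print("cans",at_z(c,[[381,133],[417,131]],.22).round(3),"tin",at_z(c,[[312,165]],.107).round(3))
print(pick(np.array([.460,-.154]),1.917))
cam("scene","p1"); look("p1t")
E
```

```text
cans [[ 0.754 -0.105  0.22 ]
 [ 0.757 -0.174  0.22 ]] tin [[0.725 0.028 0.107]]
hit True z0.0109
t41.3 [ 0.4601 -0.154   0.0151] F [-1.3  1.2  9.2] w0.0485 g61.5
t42.5 [ 0.4594 -0.1538  0.1691] F [ 0.3 -0.1 -3.5] w0.0485 g62.3
True
[[0.605, -0.154], 1.347, [51.483, 71.552], [393.904, 225.981]]
[[0.613, -0.035], 1.769, [51.11, 71.507], [341.337, 223.961]]
```

View pics/p1.png

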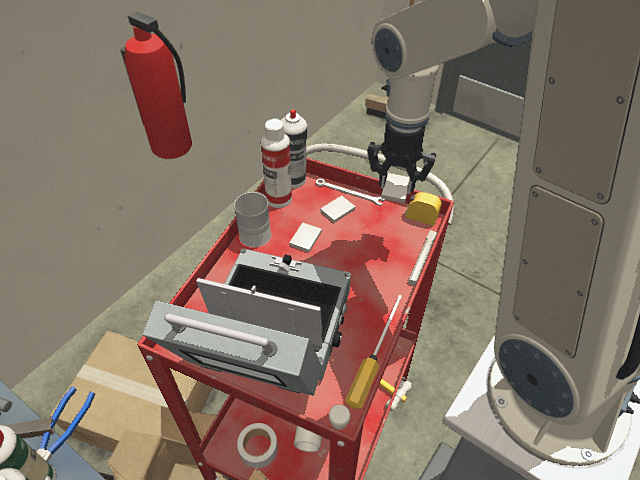

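Plate A is in the grip at (397,185). Placing it, then looking again.

```bash
sed -i 's/z+.004\]),velocity=.05/z+.0055]),velocity=.05/' h.py; python3 - <<'E'
from h import *
print(place(-.05)); look("p2t"); cam("scene","p2")
E
```

```text
t44.7 [0.4677 0.16   0.1759] F [ 0.2 -0.6 -3.8] w0.0486 g62.3
t48.5 [0.4673 0.1601 0.0577] F [-0.8 -0.8 -2.8] w0.0484 g62.5
True
[[0.613, -0.035], 1.772, [51.17, 71.37], [341.337, 223.961]]
```

View pics/p2.png

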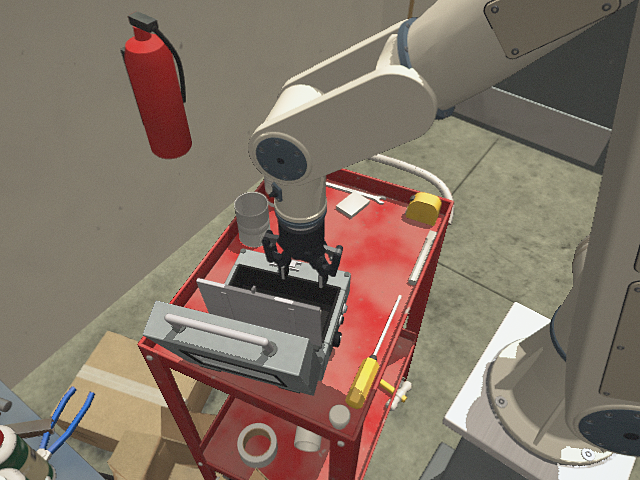

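Plate A is in the tub. Plate B was knocked from (338,209) to (352,204) and isn't detected, probably because it now sits near the wrench. Cropping the top image.

```bash
python3 - <<'E'
import cv2
f=cv2.imread("pics/p2t.png"); cv2.imwrite("pics/p2c.png",cv2.resize(f[170:300,320:480],None,fx=4,fy=4,interpolation=cv2.INTER_CUBIC))
E
```

```text
(no output)
```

View pics/p2c.png

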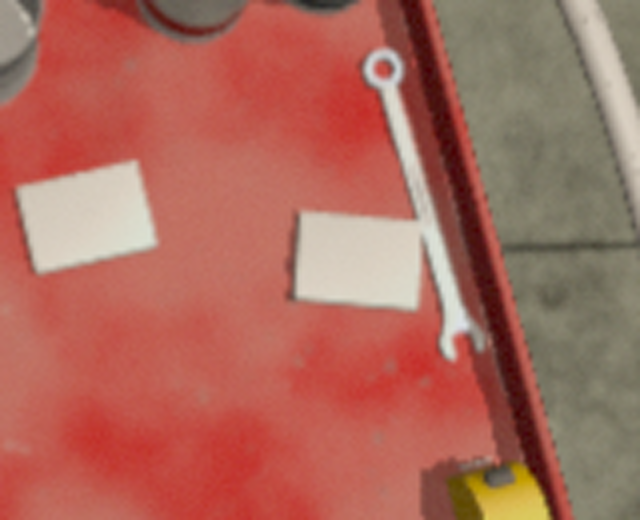

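Plate B has crop corners (299,212), (421,220), (417,310), (292,300) and touches the wrench at its right end. I'll grip it slightly left of its middle.

```bash
python3 - <<'E'
from h import *
c=cam("top")
k=(np.array([[299,212],[421,220],[417,310],[292,300]])+.5)/4-.5+[320,170]
W=at_z(c,k,.012)[:,:2]; r=W.mean(0); e=(W[0]+W[3]-W[1]-W[2])/2; e2=(W[0]+W[1]-W[2]-W[3])/2
print(r,np.linalg.norm(e),np.linalg.norm(e2)); a=np.arctan2(e[1],e[0]); print("long",a)
g=r+.006*e/np.linalg.norm(e)
if pick(g,a):
    print(place(.05)); 
look("p3t"); cam("scene","p3")
E
```

```text
[ 0.58442975 -0.18737372] 0.07032061649723145 0.05103455848612898
long 1.4734178579633
hit True z0.0110
t56.7 [ 0.585  -0.1814  0.0152] F [-2.   0.4  5.8] w0.0484 g62.4
t57.9 [ 0.5843 -0.1812  0.1689] F [-0.7  0.1 -3.9] w0.0483 g62.4
t59.3 [0.5617 0.194  0.1759] F [-0.   1.  -3.9] w0.0481 g62.4
t63.0 [0.5609 0.1949 0.0574] F [-0.4  0.2 -4. ] w0.0485 g62.7
True
[[0.613, -0.035], 1.772, [51.17, 71.37], [341.337, 223.961]]
```

View pics/p3.png

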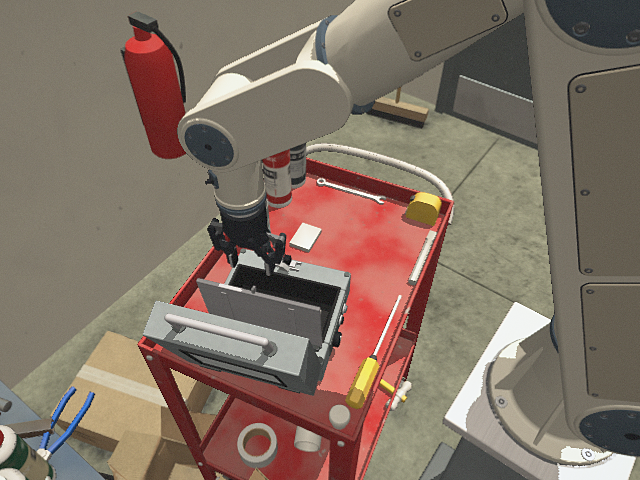

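B placed. Only C is left, at (306,237), unmoved.

```bash
python3 - <<'E'
from h import *
if pick(np.array([.613,-.035]),1.772):
    print(place(0,depth=.02))
bot.reach(loc(0,-.25,.2),pose(QY)); bot.dwell(.3); look("p4t"); st()
f=cv2.imread("pics/p4t.png"); cv2.imwrite("pics/p4c.png",cv2.resize(f[180:350,150:330],None,fx=3.5,fy=3.5,interpolation=cv2.INTER_CUBIC))
E
```

```text
hit True z0.0110
t70.8 [ 0.6132 -0.035   0.0152] F [-1.2  1.   6.3] w0.0482 g62.7
t72.0 [ 0.6123 -0.035   0.1689] F [ 0.2 -0.1 -3.2] w0.0486 g62.3
t72.9 [0.5151 0.177  0.1759] F [-0.2 -0.5 -4.3] w0.0478 g62.3
t76.2 [0.5141 0.1775 0.0724] F [ 0.1  0.6 -2.9] w0.0484 g62.6
True
[[0.725, 0.026], 1.548, [47.022, 73.254], [313.0, 176.0]]
t78.5 [ 0.6014 -0.0561  0.2758] F [-0.1 -1.   0.1] w0.0623 g0.0
```

View pics/p4c.png

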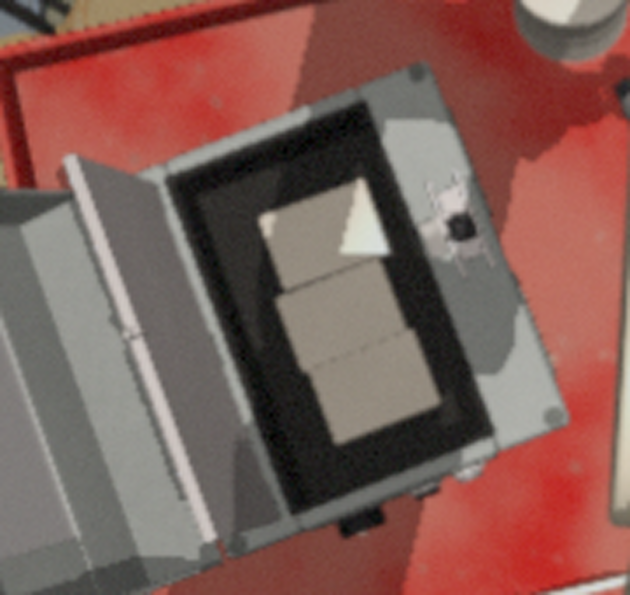

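All three plates lie flat in the tub. Next I press the cover shut by pushing its outer face along its arc.

```bash
python3 - <<'E'
from h import *
hand.move_gripper(0,40)
X=.012; yw=bestyaw(loc(X,.115,.26),YAW); q=pose(yw)
bot.reach(loc(X,.116,.27),q); bot.servo_line(loc(X,.116,.122+.017),velocity=.15); st()
rho=.125; log=[]
for th in np.r_[np.arange(1.6,.15,-.08),.12]:
    e=np.array([-np.cos(th),np.sin(th)]); n=np.array([np.sin(th),np.cos(th)])
    c=np.array([.074,.004])+rho*e+.004*n
    bot.servo_line(loc(X,c[0]+.011,c[1]+.017),velocity=.12)
    f=F(); log.append((round(th,2),f.round(1).tolist()))
    if np.linalg.norm(f)>30: print("STOP"); break
print(log); st()
f0=F()[2]
for z in np.arange(.036,.016,-.001):
    bot.servo_line(loc(X,-.040,z),velocity=.03); f=F()[2]; print("%.3f:%.1f"%(z,f),end=" ")
    if f>25: break
bot.dwell(.3); st()
cam("scene","c0")
bot.servo_line(loc(X,-.040,.15),velocity=.15); bot.reach(loc(0,-.25,.2),pose(QY)); st()
cam("top","c1"); cam("scene","c2")
f=cv2.imread("pics/c1.png"); g=cv2.imread("pics/c2.png")
a=cv2.resize(f[180:350,150:330],(400,378),interpolation=cv2.INTER_CUBIC); b=cv2.resize(g[230:400,140:320],(400,378),interpolation=cv2.INTER_CUBIC)
cv2.imwrite("pics/c3.png",np.hstack([a,b]))
E
```

```text
t81.6 [0.486  0.2907 0.2158] F [ 0.3 -0.8  1.1] w0.0002 g0.0
[(np.float64(1.6), [-0.4, 0.7, 1.5]), (np.float64(1.52), [-0.2, 2.1, 0.5]), (np.float64(1.44), [-0.9, 1.2, 1.9]), (np.float64(1.36), [-1.1, 1.6, 0.5]), (np.float64(1.28), [-0.7, 1.3, 0.1]), (np.float64(1.2), [0.0, 2.3, 0.5]), (np.float64(1.12), [-0.6, 0.7, -0.4]), (np.float64(1.04), [-0.9, 1.5, 1.0]), (np.float64(0.96), [-0.4, 1.4, 0.8]), (np.float64(0.88), [-1.0, 1.1, -0.1]), (np.float64(0.8), [-1.1, 0.9, 1.1]), (np.float64(0.72), [-1.3, 0.4, 0.6]), (np.float64(0.64), [-1.0, -0.4, 1.3]), (np.float64(0.56), [-1.5, 0.8, 1.8]), (np.float64(0.48), [-2.0, 0.9, 1.0]), (np.float64(0.4), [-1.2, 0.1, 1.3]), (np.float64(0.32), [-1.5, -0.5, 1.3]), (np.float64(0.24), [-0.4, 0.5, 1.4]), (np.float64(0.16), [-1.2, 0.2, 1.3]), (np.float64(0.12), [-0.5, 0.1, 1.4])]
t86.7 [0.5393 0.1456 0.1159] F [-0.5  0.1  1.4] w0.0004 g1.0
0.036:0.8 0.035:3.5 0.034:3.4 0.033:5.0 0.032:4.9 0.031:4.8 0.030:2.4 0.029:2.9 0.028:1.6 0.027:-1.1 0.026:1.6 0.025:3.2 0.024:8.5 0.023:13.1 0.022:18.3 0.021:24.3 0.020:28.8 t91.2 [0.5397 0.1443 0.0981] F [-9.9 -2.4 29. ] w0.0002 g14.4
t93.4 [ 0.6011 -0.0564  0.2752] F [-0.2  0.6 -0.3] w0.0002 g0.0
```

View pics/c3.png

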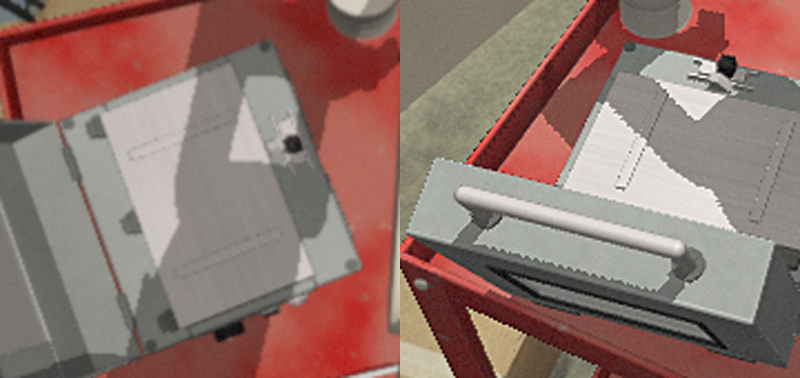

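The cover stays flat and the thumb is back home at (281,244). Closing the hood now.

```bash
python3 - <<'E'
from h import *
hand.move_gripper(.045)
p=hpos(1.9); y=QY
bot.reach(p+[0,0,.09],pose(y)); print(guard(p,step=.01,lim=8,v=.1)); st()
hand.move_gripper(0,60); st()
for th in np.r_[np.linspace(1.8,.1,15),.03,0]:
    bot.servo_line(hpos(th),velocity=.12)
    if np.linalg.norm(F())>35: print("force",th,F()); break
st(); 
hand.move_gripper(.04); bot.dwell(.5); p=get_obs()["position"]
bot.servo_line(p+[0,0,.15],velocity=.15); bot.reach(np.array([.222,-.584,.248]),pose(QY)); bot.dwell(1); st()
cam("top","f1"); cam("scene","f2")
E
cp pics/f1.png pics/f1v.png
```

```text
False
t98.1 [0.4366 0.3867 0.3174] F [0.7 0.3 0.1] w0.0451 g0.0
t98.5 [0.4369 0.3874 0.3183] F [-1.6  1.7  2.9] w0.0098 g58.5
t105.2 [0.569  0.035  0.1042] F [ 2.6 17.8 10.7] w0.0098 g68.0
t110.8 [ 0.222 -0.584  0.248] F [-0.3 -0.2  0.6] w0.0399 g0.0
```

View pics/f2.png

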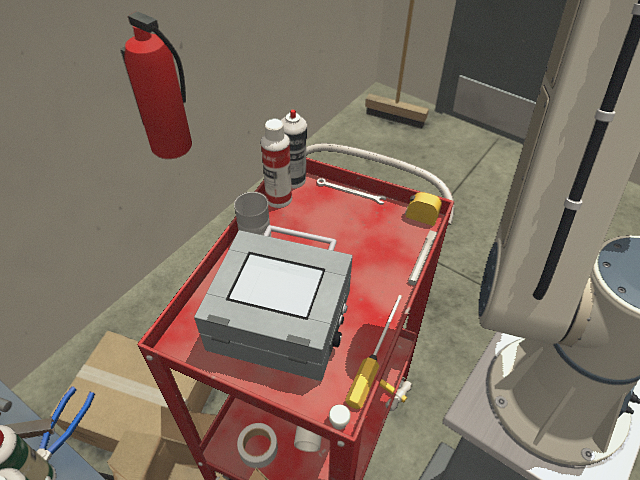

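The hood looks shut exactly as at the start, and no plates remain on the cart. I'll do a quick numeric comparison with the first picture, then hand in.

```bash
python3 - <<'E'
from h import *
from workcell import hand_in
d=[np.abs(cv2.imread(f"pics/{a}.png").astype(int)-cv2.imread(f"pics/{b}.png"))[r].max(2) for a,b,r in (("scene0","f2",np.s_[225:385,190:360]),("top0","f1",np.s_[190:345,165:330]))]
m=[(x>40).mean() for x in d]; print(m)
if max(m)<.02: print(hand_in())
E
```

```text
[np.float64(0.012352941176470587), np.float64(0.0038318670576735093)]
the job is handed in; nothing more can be done
None
```

The job is handed in: all three plates are in the tub (I saw no tube on the cart), the cover is shut with its latch home and the hood is closed; the last pictures agree with this, but `hand_in` returned no verdict.

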